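# Weigh and scan an amber bottle at the perfumer's balance

## Robot

A 6-joint arm with a two-finger parallel gripper is mounted at the origin on the work surface. World frame = base frame: x ahead of the robot, y to its left, z up, the work surface at z = 0. Lengths are in mm, angles in rad, forces in N, time in s.
With the tool pointing down it reaches from about 350 to 775 mm from the base axis. Payload 7.3 kg.
Tool frame: the origin (TCP) lies at the centre of the arm's flange, where the gripper is bolted on; the fingertips stand 178 mm ahead of it and the grasp point (between the pads) lies 159 mm ahead of it; z points along the fingers, y is the line along which they close (so a half turn about z gives the same grasp; the last joint's range is limited). The gripper opens to 92 mm and grips with 3 to 60 N. Pads are 19 mm wide; open, the fingers measure 130 mm over their backs; the gripper's body (75 mm by 190 mm) begins 47 mm behind the grasp point.
Start: joints at [-1.364, 0.342, 1.524, -0, 1.275, -0.146], TCP at [181.421, -492.66, 404.741] pointing down, gripper open.
Joint ranges: [-2.53, 2.53], [-0.77, 2.02], [0.04, 2.7], [-1, 4.14], [0.28, 2.66], [-3.11, 3.11]. Speed limits (rad/s): [2.57, 2.57, 3.14, 3.14, 3.14, 3.14].

## Interface

Orientations are given as [roll, pitch, yaw] about the fixed x, y, z axes, in that order (R = Rz(yaw) Ry(pitch) Rx(roll)).
In Python, from plant import * gives the robot as it stands. The module is installed in compiled form; this text tells all that it offers.
- The arm moves only by the shell command python3 -m inch 'ROWS'. ROWS is JSON, a list of rows, each a list of 5 numbers: the shift along the tool's x, y, z in m, then the turn about the tool's z in rad, then the opening, from 0 (shut) to 1 (fully open). In form: [[tx, ty, tz, spin, claw], ...]. A call has 1 to 8 rows; each row is the pose to reach, as a shift and turn from the pose commanded when the call began, along the tool's axes at that moment; what a row does not reach only later rows make up. A row lasts 1/12 s, in which the tool goes at most 41.7 mm and 7.16 degrees, less where a joint would pass 70% of its speed; a pose out of reach is approached as far as the arm can. A call with a gripper value outside its range is refused whole. The fingers move at their own pace and stop on an object; the grip force is fixed at half the most. Time passes only in rows, so rows that repeat a pose let the fingers close. It gives the time, the measured TCP pose, the force, the opening and the grip force at its end, in the units of the state.
- get_obs(): the state, without advancing time (a new reading comes with each control period).
- capture(name): name is "scene" or "side" or "wrist"; returns a dict with "color" (480x640x3 uint8, red, green, blue), "intrinsics" (3x3 intrinsics, pixels), "pose" (4x4, takes a point from camera to world coordinates). Camera axes: x right, y down, z forward; pixel columns grow to the right and rows downward; lengths in mm; the calibration is good to about 2 mm. A picture is of the moment at which its call begins. There is no depth.
- close_job(): hands the job in; it is judged then, once.
Trained networks look in a picture, given as the dict that the camera call returned (one of the last four; its "shot" number tells which), for a name from the list of things; names that differ only in an ending like _2 or _b are one class to them, and where a whole thing is asked for, a point or a joint stands for the part that bears it (a point fixed in the world has none). Each returns a list of dicts, best first, with "conf" (0 to 1); they miss things now and then, are a little off and sometimes report something else, mostly with a low value. They report only what shows in the picture. A call takes as long as a camera call.
- look_for(picture, target): "rect" ([centre column, centre row, width, height] in pixels, round what is visible of it).
- trace(picture, target): "pixels" (480x640 bool, what is visible of it) and "rect" ([centre column, centre row, width, height] in pixels, round what is visible of it).
- tip_of(picture, target): "centre" ([column, row] in pixels: a listed point, or the origin of a listed thing).
The state is a dict: "time": time; "joint_positions": joint angles; "dq": joint speeds; "tau": joint torques, N m; "tool_pos": TCP position; "tcp_rot": TCP orientation; "contact_force": force on the tool from outside, world axes, zero at the start; "moment": the same for the moment, N m; "grip_width": finger opening in mm; "finger_force": force on a finger pad.
Only numpy, scipy, OpenCV 4.12 (cv2) and the standard library are available. Lean on these libraries where they do the work, as an engineer would, in place of code of your own. Each camera call takes 0.05 s, during which the arm holds its last target. There are 200 camera calls.

## Task

Book in the yellow-capped amber bottle: stand it gently in the middle of the balance pan and let go, then take the cordless scanner from its stand and read the bottle's barcode there, holding the scanner steady, squarely aimed at the middle of the barcode, for two seconds with its window about 7 cm from the label and without touching the bottle. Hang the scanner gently back in the stand as it was, and leave the other glassware and the dish where they are, with the bottle still standing on the pan.

Things in the scene. Friction and masses are not known exactly. Their poses are not given: they have to be found in the camera images.
- bottle: The bottle to book in: amber glass, the only one with a YELLOW screw cap. Round body 68 mm dia up to 84 mm above the foot, cone shoulder to a 28 mm neck (110 mm up), cap on top. 145 mm tall, 0.24 to 0.48 kg, loose. Origin: centre of its foot; z up; +x is the horizontal direction that the middle of its barcode faces. It starts in the tray with any yaw.
- bottle_cap (a point): Middle of the yellow cap, 133 mm above the foot on the bottle's axis: grip here from above. Cap 36 mm dia from 118 to 145 mm above the foot, with a 39 mm skirt at its lower edge.
- bottle_barcode (a point): Middle of the black barcode (40 mm wide round the bottle, 24 mm high, upright bars) on the bottle's cream label (52 mm high); on the surface, 35.5 mm from the bottle's axis, 46 mm above its foot. Same axes as bottle, so its +x is the label's outward normal.
- other_bottle: Bystander: an identical amber bottle (same sizes) with a BLACK cap, beside the first in the tray, 86 mm from axis to axis. Loose. Origin: centre of its foot.
- tray: Fixed low grey tray, 200 x 96 mm (x by y), floor 4 mm thick, walls 4 mm thick and 20 mm high, that holds the two bottles (one each side of its middle along its x axis). On the left or the right of the balance. Origin: centre of its underside.
- balance: Fixed white precision balance, 300 x 200 mm (x by y), housing top 70 mm above the bench. Black keypad and display at its -x end (towards the robot, give or take 0.2 rad), round pan at its +x end. Origin: centre of its underside.
- pan (a point): Centre of the top of the round steel balance pan: 130 mm dia, flat, rigid, 90 mm above the bench, 55 mm from the balance's origin along its +x. The balance housing ends 95 mm beyond it on the +x side and 100 mm on either y side. Same axes as balance.
- scanner: Cordless pistol scanner, 0.19 kg, loose. Grey head 96 long (x) x 54 wide (y) x 40 mm high, black nose; black handle 34 x 28 mm under it, reaching 88 mm below the head's underside and leaning about 10 mm back at its foot. Origin: middle of the head's underside; +x is the reading direction (out of the nose), z up. It starts hung in the stand, nose within 0.8 rad of world +x.
- scanner_window (a point): Middle of the red-lit reading window on the front face of the scanner's nose, 48 mm ahead of the origin and 20 mm above the head's underside. It reads straight along its +x. Same axes as scanner.
- scanner_grip (a point): Where to grip the scanner's head from above, across its 54 mm width: 4 mm behind its origin, 26 mm above the head's underside (14 mm below its top), in its middle plane. The front of the handle lies 6 mm ahead of the origin, its back 33 mm behind.
- stand: Fixed steel stand: two level round prongs along x (7 mm thick, 44 mm between axes, 37 mm free between, 72 mm long), held by a post at the +x end, open at the -x end and from above. The scanner's head rests on the prongs, handle hanging between them, nose over the post. Base 100 x 78 mm, 6 mm thick, open under the handle. Origin: centre of its underside.
- stand_saddle (a point): Midway between the prongs at the height of their tops, 118 mm above the bench: the scanner's origin lies here when hung home, its axes parallel to the stand's (same axes as stand). Lift the scanner 100 mm to bring its handle clear of the prongs.
- cylinder: Bystander: clear measuring cylinder, 28 mm dia, 232 mm tall, with blue round foot 60 mm dia and blue collar; tips easily. Loose. Origin: centre of its foot. It stands at one of three places round the pan: about 150 mm to the left, 150 mm to the right, or 175 mm beyond; the flask and dish have the others.
- flask: Bystander: clear conical flask, 64 mm dia foot, 24 mm neck, with cork 104 mm tall. Loose. Origin: centre of its foot.
- dish: Bystander: shallow aluminium dish, 68 mm dia, 12 mm high. Loose. The scanner can be held above it. Origin: centre of its foot.

How it is judged (in metres and radians):
On the way, in this order (a step that is already met when the one before it is completed fails the run):
1. the yellow-capped bottle stands upright within 25 mm of the middle of the pan, let go and at rest (horizontal distance between bottle and pan below 0.025 m and z of bottle in the frame of pan between -0.004 and 0.004 m and angle between bottle's own z axis and vertical below 0.08 rad and linear speed of bottle below 0.02 m/s and contact force between the fingers and bottle below 0.1 N), for 0.3 s.
2. bottle on the pan, the held scanner steady for 1 s: barcode middle 40 to 110 mm ahead of the window and within 12 mm of its reading line, which is within 0.35 rad of square to the label (horizontal distance between bottle and pan below 0.025 m and z of bottle in the frame of pan between -0.004 and 0.004 m and angle between bottle's own z axis and vertical below 0.08 rad and x of bottle_barcode in the frame of scanner_window between 0.04 and 0.11 m and y of bottle_barcode in the frame of scanner_window between -0.012 and 0.012 m and z of bottle_barcode in the frame of scanner_window between -0.012 and 0.012 m and angle between the x axis of scanner and the x axis of bottle, either way round below 0.35 rad and x of scanner_window in the frame of bottle_barcode above 0.03 m and linear speed of scanner below 0.015 m/s and angular speed of scanner below 0.12 rad/s and contact force between the fingers and scanner above 1 N), for 1 s.
At the end, for the whole second after the job is handed in: The bottle stands upright and at rest on the pan, its axis within 25 mm of the pan's middle; the scanner hangs at rest in the stand, its origin within 15 mm of the saddle point, upright within 0.12 rad, nose over the post and in line with the prongs within 0.2 rad (horizontal distance between bottle and pan below 0.025 m and z of bottle in the frame of pan between -0.004 and 0.004 m and angle between bottle's own z axis and vertical below 0.08 rad and distance between scanner and stand_saddle below 0.015 m and angle between scanner's own z axis and vertical below 0.12 rad and x of scanner_window in the frame of stand_saddle above 0.03 m and angle between the x axis of scanner and the x axis of stand, either way round below 0.2 rad and linear speed of each of scanner, bottle below 0.02 m/s); the robot touches nothing.
It fails at once if the black-capped bottle, cylinder, flask or dish is shifted more than 20 mm or tipped more than 0.3 rad (distance of any of other_bottle, cylinder, flask, dish from where it was at the start of the episode above 0.02 m or angle between any of other_bottle, cylinder, flask, dish's own z axis and vertical above 0.3 rad).
It fails at once if the bottle is tipped more than 0.5 rad (angle between bottle's own z axis and vertical above 0.5 rad).
It fails at once if the bottle is set down hard on the balance (over 60 N) (contact force between bottle and balance above 60 N).
It fails at once if the scanner is let fall or driven hard into the stand (over 60 N) (contact force between scanner and stand above 60 N).
It fails at once if the scanner touches the bottle (contact force between scanner and bottle above 0.5 N).
It also fails if it takes over 72 s, if anything falls off the work surface, if the arm or the gripper's body presses on something with over 40 N, if the wrist force passes 120 N, or if a joint passes its speed limit or range.

## Working session

There is one attempt and no reset: what is moved stays moved. The work goes in short steps, Python scripts to look and compute and a shell command to move; the robot and the scene stay as the last step left them, time stands still between calls to the robot, and variables do not carry over. Pictures are saved under pics/ and viewed, at most 10 in all, crops included, and the job is handed in when it is done.

```bash
mkdir -p pics
cat > h.py <<'E'
from plant import *
import numpy as np, cv2
def save(p,n): cv2.imwrite('pics/'+n+'.png',p['color'][:,:,::-1])
def ray(p,uv):
    K=np.array(p['intrinsics']);T=np.array(p['pose'])
    d=T[:3,:3]@np.linalg.solve(K,[uv[0],uv[1],1.]);return T[:3,3],d/np.linalg.norm(d)
def atz(p,uv,z):
    o,d=ray(p,uv);return o+d*(z-o[2])/d[2]
def tri(rs):
    A=np.zeros((3,3));b=np.zeros(3)
    for o,d in rs:
        P=np.eye(3)-np.outer(d,d);A+=P;b+=P@o
    x=np.linalg.solve(A,b);return x,[np.linalg.norm((np.eye(3)-np.outer(d,d))@(x-o)) for o,d in rs]
def proj(p,X):
    T=np.array(p['pose']);c=T[:3,:3].T@(np.array(X)-T[:3,3]);u=np.array(p['intrinsics'])@c;return u[:2]/u[2]
E
python3 - <<'E'
from h import *
np.set_printoptions(precision=1,suppress=True)
a=capture('scene');b=capture('side');c=capture('wrist')
cv2.imwrite('pics/a.png',a['color'][:,:,::-1]);save(b,'b')
print(get_obs()['tcp_rot'])
for n in ['bottle','bottle_cap','bottle_barcode','other_bottle','tray','balance','pan','scanner','scanner_window','scanner_grip','stand','stand_saddle','cylinder','flask','dish']:
    r=[]
    for p in (a,b):
        t=tip_of(p,n); r.append((t[0]['conf'],np.array(t[0]['centre'])) if t else None)
    s=n+' '+str([(round(x[0],2),x[1]) if x else None for x in r])
    if all(r): s+=' %s %s'%tri([ray(a,r[0][1]),ray(b,r[1][1])])
    print(s)
for p in (a,b,c): print(np.array(p['pose']))
E
```

```text
[-3.1 -0.   0.4]
bottle [(0.83, array([466.9, 330.3])), (0.9, array([214.8, 357.7]))] [535.  351.5   9.8] [np.float64(0.8717307169722306), np.float64(0.8717307169724366)]
bottle_cap [(0.42, array([193.4, 162.1])), (0.58, array([206.2, 310.7]))] [651.   57.7 212.4] [np.float64(290.35929420114513), np.float64(290.35929420114513)]
bottle_barcode [(0.94, array([482.1, 316.8])), (0.68, array([209.6, 354.9]))] [517.1 371.3  48.9] [np.float64(3.5644756297129634), np.float64(3.5644756297128057)]
other_bottle [(0.88, array([473.7, 304.2])), (0.69, array([247.8, 379.1]))] [452.5 346.3  -0.8] [np.float64(3.2812116617404667), np.float64(3.2812116617403357)]
tray [(0.9, array([470.8, 314.8])), (0.6, array([230.9, 367.2]))] [492.1 348.8   9.4] [np.float64(0.200168090238051), np.float64(0.20016809023807158)]
balance [(0.92, array([326.5, 243.1])), (0.95, array([360.5, 291.1]))] [431.3 -26.4  -7.3] [np.float64(0.3680817244906001), np.float64(0.3680817244906681)]
pan [(0.76, array([321.8, 236.6])), (0.68, array([342.4, 252.3]))] [487.9 -17.8  86.2] [np.float64(3.54484442395122), np.float64(3.54484442
[... 711 characters left out ...]
(0.55, array([377.9, 291.7])), (0.64, array([291.8, 311.8]))] [513.3 140.3  -5. ] [np.float64(1.2067891485938098), np.float64(1.2067891485936206)]
flask [(0.6, array([300.7, 318.2])), (0.59, array([280.8, 258.2]))] [661.   13.9   9.9] [np.float64(2.896767051883871), np.float64(2.8967670518838156)]
dish [(0.79, array([260.9, 256.9])), None]
[[  -0.4    0.7   -0.6 1152. ]
 [   0.9    0.3   -0.3  269.1]
 [   0.    -0.6   -0.8  919.8]
 [   0.     0.     0.     1. ]]
[[ -0.8  -0.3   0.5 -13.2]
 [ -0.6   0.4  -0.7 730.9]
 [ -0.   -0.8  -0.5 713.6]
 [  0.    0.    0.    1. ]]
[[   0.3   -0.9   -0.2  246.3]
 [  -0.9   -0.3   -0.1 -468.1]
 [  -0.     0.3   -1.   384.7]
 [   0.     0.     0.     1. ]]
```

View pics/a.png

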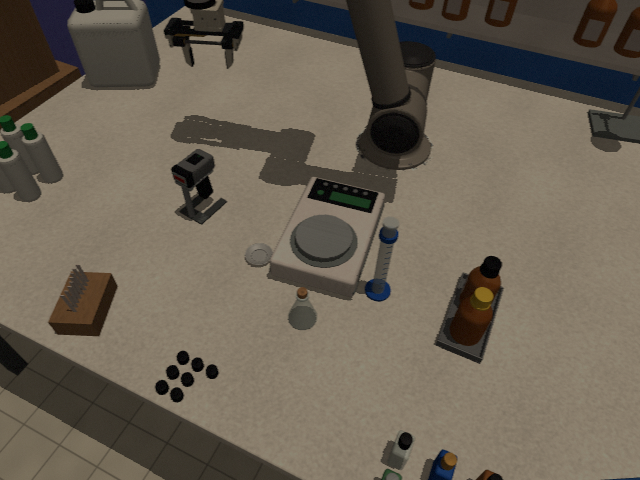

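View pics/b.png

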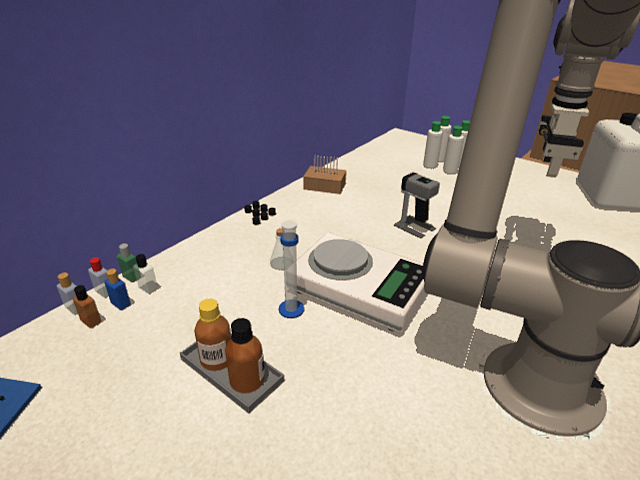

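The scene shows the stand with scanner at (195,180), the balance at (325,240), the dish at (259,255), the flask at (302,312), the cylinder at (383,270), and the tray with the yellow cap at (483,298). In the side view the yellow cap is at (208,310), and the barcode at (212,354) faces that camera.

The dish is on the robot's right of the pan, so the barcode should end up facing −y and be scanned from above the dish.

```bash
cat >> h.py <<'E'
from scipy.spatial.transform import Rotation as Ro
def go(x,y,z,yaw=None,off=159,p0=None):
    """tool-frame shift (m) to bring grasp point (off ahead of TCP) to x,y,z"""
    o=get_obs();R=Ro.from_euler('xyz',o['tcp_rot']).as_matrix();p=np.array(o['tool_pos'])
    d=R.T@(np.array([x,y,z+off])-p)/1000
    psi=np.arctan2(R[1,0],R[0,0]);s=0 if yaw is None else -(yaw-psi)
    print('go',np.round(d,4),'spin %.3f psi %.3f'%(s,psi),'t %.1f'%o['time'],'tool',np.round(p,1),'w %.1f'%o['grip_width'])
E
python3 - <<'E'
from h import *
go(400,-20,320);go(470,330,320)
print(get_obs()['tcp_rot'],Ro.from_euler('xyz',get_obs()['tcp_rot']).as_matrix().round(3))
E
```

```text
go [ 0.3684 -0.368  -0.0743] spin 0.000 psi 0.353 t 1.6 tool [ 181.4 -492.7  404.8] w 91.4
go [ 0.5551 -0.6723 -0.0743] spin 0.000 psi 0.353 t 1.6 tool [ 181.4 -492.7  404.8] w 91.4
[ 3.14148329e+00 -8.73683362e-06  3.52822905e-01] [[ 0.938  0.346  0.   ]
 [ 0.346 -0.938 -0.   ]
 [ 0.     0.    -1.   ]]
```

```bash
python3 -m inch '[[0.01,-0.01,-0.02,0,1],[0.03,-0.03,-0.04,0,1],[0.055,-0.055,-0.06,0,1],[0.08,-0.08,-0.075,0,1],[0.11,-0.11,-0.075,0,1],[0.138,-0.138,-0.075,0,1],[0.166,-0.166,-0.075,0,1],[0.194,-0.194,-0.075,0,1]]'
python3 -m inch '[[0.028,-0.028,0,0,1],[0.056,-0.056,0,0,1],[0.084,-0.084,0,0,1],[0.112,-0.112,0,0,1],[0.138,-0.138,0,0,1],[0.158,-0.158,0,0,1],[0.172,-0.172,0,0,1],[0.174,-0.174,0,0,1]]'
python3 - <<'E'
from h import *
np.set_printoptions(precision=1,suppress=True)
c=capture('wrist');save(c,'w1');print(c['pose'])
for n in ['pan','balance','cylinder','dish','flask']:
    for t in tip_of(c,n)[:2]: print(n,round(t['conf'],2),np.array(t['centre']),atz(c,t['centre'],90 if n=='pan' else 0))
go(470,330,320)
E
```

```text
time: 2.32
tool_pos: [296.6, -241.7, 480.0]
tcp_rot: [3.141, -0.0, 0.352]
contact_force: [1.4, -0.8, -0.2]
grip_width: 91.8
finger_force: 0.0
time: 2.98
tool_pos: [400.3, -17.7, 479.8]
tcp_rot: [-3.141, -0.001, 0.357]
contact_force: [-0.6, 0.8, -0.6]
grip_width: 92.2
finger_force: 0.0
[[  0.3  -0.9  -0.2 465.1]
 [ -0.9  -0.3  -0.1   6.9]
 [ -0.    0.3  -1.  460.4]
 [  0.    0.    0.    1. ]]
pan 0.57 [343.7 118. ] [483.7 -12.3  90. ]
balance 0.87 [327.3 166.7] [431.2 -19.    0. ]
cylinder 0.71 [219.9  40.8] [515.7 136.2   0. ]
dish 0.48 [ 7.1 27.1] [449.5 351.9   0. ]
go [ 0.2 -0.3  0. ] spin 0.000 psi 0.351 t 3.3 tool [399.3 -21.1 479.7] w 92.0
```

View pics/w1.png

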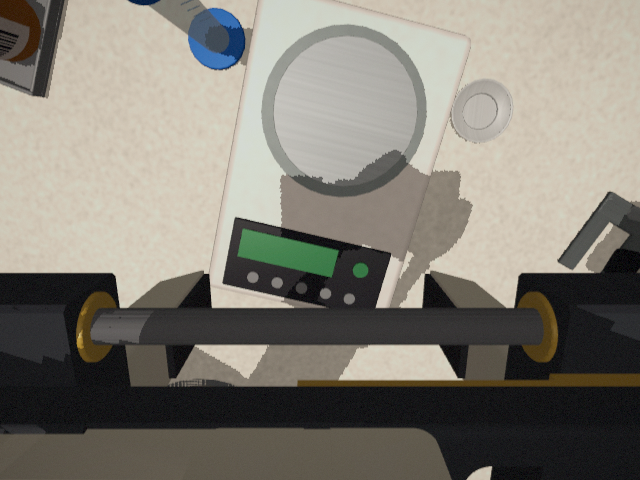

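The pan disc is centred at about (344,110) px, the dish is at (481,111) and the cylinder foot is at (217,40).

```bash
python3 -m inch '[[0.01,-0.016,0,0,1],[0.03,-0.048,0,0,1],[0.05,-0.08,0,0,1],[0.07,-0.114,0,0,1],[0.09,-0.146,0,0,1],[0.11,-0.179,0,0,1],[0.13,-0.21,0,0,1],[0.15,-0.244,0,0,1]]'
python3 -m inch '[[0.015,-0.024,0,0,1],[0.028,-0.046,0,0,1],[0.036,-0.058,0,0,1],[0.037,-0.06,0,0,1],[0.037,-0.06,0,0,1]]'
python3 - <<'E'
from h import *
np.set_printoptions(precision=1,suppress=True)
d=cv2.imread('pics/w1.png')
c=capture('wrist');save(c,'w2');a=capture('scene');b=capture('side')
for n in ['bottle','bottle_cap','bottle_barcode','other_bottle','tray']:
    print(n,[(k,round(t['conf'],2),np.array(t['centre'])) for k,p in zip('wsb',(c,a,b)) for t in tip_of(p,n)[:1]])
for p in (c,a,b):
    h=cv2.cvtColor(p['color'],cv2.COLOR_RGB2HSV);m=cv2.inRange(h,(22,150,100),(35,255,255))
    n,l,s,ce=cv2.connectedComponentsWithStats(m);i=1+s[1:,4].argmax();print('yellow',s[i],ce[i])
print(c['pose'],c['intrinsics']);go(535,351,137)
E
```

```text
time: 3.95
tool_pos: [456.6, 261.2, 479.8]
tcp_rot: [3.141, -0.0, 0.351]
contact_force: [0.5, 0.1, -0.7]
grip_width: 92.2
finger_force: 0.0
time: 4.37
tool_pos: [470.5, 329.3, 479.2]
tcp_rot: [3.141, 0.001, 0.353]
contact_force: [-0.4, -0.8, 0.6]
grip_width: 91.5
finger_force: 0.0
bottle [('w', 0.68, array([318.2, 132.1])), ('s', 0.84, array([464.2, 331.2])), ('b', 0.6, array([216.6, 356.3]))]
bottle_cap [('w', 0.68, array([324.3, 130.6])), ('s', 0.82, array([482.3, 297.6])), ('b', 0.71, array([207.1, 309.6]))]
bottle_barcode [('w', 0.64, array([288.9, 139.8])), ('s', 0.65, array([480.6, 316.1])), ('b', 0.73, array([208. , 354.5]))]
other_bottle [('w', 0.67, array([296.7, 201.7])), ('s', 0.6, array([472.9, 303. ])), ('b', 0.74, array([245. , 382.5]))]
tray [('w', 0.64, array([308. , 166.6])), ('s', 0.63, array([469.6, 315.3])), ('b', 0.58, array([232.4, 368.5]))]
yellow [ 300  106   48   50 1867] [323.2 130.2]
yellow [475 287  18  15  92] [483.  294.7]
yellow [199 299  18  13 161] [207.3 304.2]
[[  0.3  -0.9  -0.2 535.4]
 [ -0.9  -0.3  -0.1 353.7]
 [  0.    0.3  -1.  459.6]
 [  0.    0.    0.    1. ]] [[393.7   0.  316.6]
 [  0.  393.7 234.1]
 [  0.    0.    1. ]]
go [0.1 0.  0.2] spin 0.000 psi 0.353 t 5.3 tool [470.  329.8 479.7] w 91.8
```

View pics/w2.png

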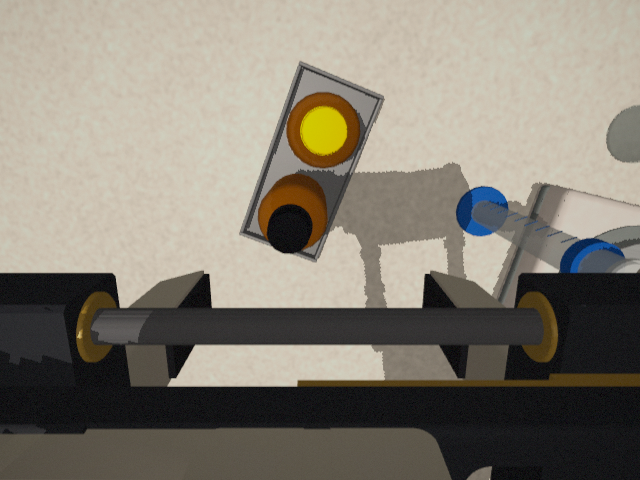

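The wrist view shows the yellow cap at (323,130), directly below the camera, and the black cap at (290,229). Next I'll work out the cap position and the barcode yaw.

Run:
```python
from h import *
np.set_printoptions(precision=2,suppress=True)
c=capture('wrist');a=capture('scene');b=capture('side')
cap,r=tri([ray(c,(323.6,130.4)),ray(a,(482.3,297.7)),ray(b,(207.1,309.8))]);print('cap',cap,r)
ax=atz(c,(323.4,130.3),149);print('axis from top',ax)
im=b['color'][325:375,185:240,::-1];cv2.imwrite('pics/c1.png',cv2.resize(im,None,fx=10,fy=10,interpolation=cv2.INTER_CUBIC))
# pixel -> bottle yaw on cylinder
zf=4
for A in (cap,ax):
  for u in (200,204,208,212,216,220,225):
    o,d=ray(b,(u,354.5));o2=o[:2]-A[:2];d2=d[:2];q=[d2@d2,2*o2@d2,o2@o2-35.5**2];D=q[1]**2-4*q[0]*q[2]
    if D<0: print(u,'miss');continue
    t=(-q[1]-D**.5)/2/q[0];P=o+t*d;print(u,P,'yaw',np.arctan2(*(P[:2]-A[:2])[::-1]))
go(ax[0],ax[1],137);o=get_obs();print(np.array(o['tool_pos']))
R=Ro.from_euler('xyz',o['tcp_rot']).as_matrix();print(R.T@(np.array([ax[0],ax[1],296])-o['tool_pos']))
# pan from w1
class_pose=None
```

```text
cap [536.75 349.26 136.51] [np.float64(0.725846570968935), np.float64(0.6942727685900923), np.float64(1.3776269385444453)]
axis from top [536.51 348.95 149.  ]
200 [534.86 384.71  46.83] yaw 1.6241690906786916
204 [524.59 382.61  52.04] yaw 1.9205133535692178
208 [517.08 378.82  53.93] yaw 2.157936763682151
212 [511.24 373.95  53.78] yaw 2.372754770217174
216 [506.7  368.16  51.96] yaw 2.580338100030422
220 [503.4  361.43  48.49] yaw 2.7917490800034024
225 [501.31 351.39  41.39] yaw 3.081718999617386
200 [535.31 384.43  46.29] yaw 1.6046951440224007
204 [524.81 382.47  51.76] yaw 1.9065100703234643
208 [517.2  378.74  53.78] yaw 2.1458359628346293
212 [511.27 373.92  53.73] yaw 2.3614415799098474
216 [506.67 368.18  51.99] yaw 2.5691847692646497
220 [503.3  361.5   48.62] yaw 2.78019660581164
225 [501.1  351.54  41.66] yaw 3.068479902375279
go [0.07 0.01 0.18] spin 0.000 psi 0.353 t 5.4 tool [470.  329.8 479.6] w 91.7
[470.02 329.78 479.64]
[ 69.04   4.97 183.64]
```

View pics/c1.png

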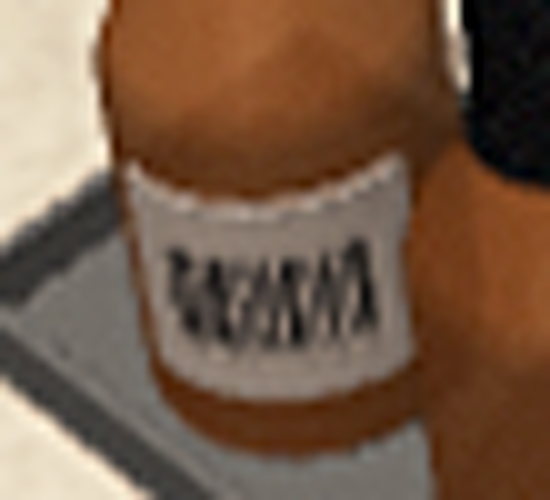

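The barcode spans about 202–223 px around column 212, which puts the bottle yaw at about 2.36. Descending and gripping now.

```bash
python3 -m inch '[[0.02,0.002,0,0,1],[0.045,0.003,0.02,0,1],[0.063,0.005,0.05,0,1],[0.069,0.005,0.08,0,1],[0.069,0.005,0.11,0,1],[0.069,0.005,0.13,0,1],[0.069,0.005,0.14,0,1],[0.069,0.005,0.14,0,1]]'
python3 - <<'E'
from h import *
np.set_printoptions(precision=2,suppress=True)
go(536.6,349.1,137);c=capture('wrist');save(c,'w3')
h=cv2.cvtColor(c['color'],cv2.COLOR_RGB2HSV);m=cv2.inRange(h,(22,150,100),(35,255,255))
n,l,s,ce=cv2.connectedComponentsWithStats(m);i=1+s[1:,4].argmax();print('yellow',s[i],ce[i],proj(c,(536.6,349.1,149)))
E
```

```text
time: 6.08
tool_pos: [536.2, 348.7, 337.1]
tcp_rot: [3.141, 0.005, 0.353]
contact_force: [1.1, -0.3, 1.0]
grip_width: 91.8
finger_force: 0.0
go [ 0.   -0.    0.04] spin 0.000 psi 0.353 t 6.1 tool [536.2 348.7 337.1] w 91.8
yellow [ 281  229   77   79 5217] [319.11 270.52] [316.47 283.19]
```

```bash
python3 -m inch '[[0,0,0.012,0,1],[0,0,0.028,0,1],[0,0,0.038,0,1],[0,0,0.041,0,1],[0,0,0.041,0,0],[0,0,0.041,0,0],[0,0,0.041,0,0],[0,0,0.041,0,0]]'
python3 -m inch '[[0,0,0,0,0],[0,0,0,0,0],[0,0,0,0,0],[0,0,0,0,0]]'
python3 -c "from h import *;print(get_obs()['grip_width'],get_obs()['finger_force'])"
```

```text
time: 6.8
tool_pos: [536.7, 349.0, 299.8]
tcp_rot: [-3.141, -0.002, 0.353]
contact_force: [0.0, -0.0, 0.4]
grip_width: 69.6
finger_force: 0.0
time: 7.13
tool_pos: [536.5, 348.9, 298.8]
tcp_rot: [3.142, -0.0, 0.353]
contact_force: [0.6, 0.0, -0.3]
grip_width: 42.9
finger_force: 0.0
42.86054113418127 0.0
```

```bash
python3 -m inch '[[0,0,0,0,0],[0,0,0,0,0],[0,0,0,0,0],[0,0,0,0,0]]'
python3 -m inch '[[0,0,-0.004,0,0],[0,0,-0.012,0,0],[0,0,-0.026,0,0],[0,0,-0.045,0,0],[0,0,-0.07,0,0],[0,0,-0.095,0,0],[0,0,-0.12,0,0],[0,0,-0.13,0,0]]'
python3 - <<'E'
from h import *
np.set_printoptions(precision=3,suppress=True)
o=get_obs();print(o['grip_width'],o['finger_force'],o['contact_force'])
go(400,200,257,0.353);go(400,-20,257);
E
```

```text
time: 7.47
tool_pos: [536.6, 348.7, 298.7]
tcp_rot: [3.141, 0.0, 0.353]
contact_force: [0.9, -1.9, 0.4]
grip_width: 35.6
finger_force: 30.0
time: 8.13
tool_pos: [536.4, 349.1, 432.9]
tcp_rot: [-3.141, -0.006, 0.353]
contact_force: [0.8, 1.2, -3.8]
grip_width: 35.2
finger_force: 30.0
35.19723357758659 29.999324083328247 [ 0.783  1.202 -3.829]
go [-0.18   0.093  0.016] spin 0.000 psi 0.353 t 8.1 tool [536.4 349.1 432.9] w 35.2
go [-0.256  0.299  0.015] spin 0.000 psi 0.353 t 8.1 tool [536.4 349.1 432.9] w 35.2
```

```bash
python3 -m inch '[[-0.006,0.003,-0.01,-0.04,0],[-0.02,0.01,-0.02,-0.12,0],[-0.04,0.02,-0.03,-0.22,0],[-0.065,0.033,-0.03,-0.34,0],[-0.09,0.046,-0.03,-0.46,0],[-0.115,0.06,-0.03,-0.58,0],[-0.14,0.072,-0.03,-0.7,0],[-0.165,0.085,-0.03,-0.82,0]]'
python3 - <<'E'
from h import *
np.set_printoptions(precision=2,suppress=True)
go(400,-20,280);go(440,-16,280)
c=capture('wrist');a=capture('scene');b=capture('side');save(b,'b2')
o=get_obs();T=np.eye(4);T[:3,:3]=Ro.from_euler('xyz',o['tcp_rot']).as_matrix();T[:3,3]=o['tool_pos']
X=np.linalg.inv(T)@np.array(c['pose'])
T1=np.eye(4);T1[:3,:3]=Ro.from_euler('xyz',[np.pi,0,.351]).as_matrix();T1[:3,3]=[399.3,-21.1,479.7]
w={'pose':T1@X,'intrinsics':c['intrinsics']};print(w['pose'])
img=cv2.imread('pics/w1.png')
print('dish',atz(w,(481,111),8),'cyl',atz(w,(217,40),3),'balance corners',[atz(w,p,70)[:2] for p in((470,38),(392,295),(213,283),(258,0))])
def score(im,p):
    g=cv2.GaussianBlur(cv2.cvtColor(im,cv2.COLOR_BGR2GRAY),(3,3),0).astype(float)
    th=np.linspace(0,2*np.pi,180,endpoint=False);best=[]
    for x in np.arange(475,505,1.):
        for y in np.arange(-30,5,1.):
            v=[]
            for r in (62,68):
                q=np.array([proj(p,(x+r*np.cos(t),y+r*np.sin(t),90)) for t in th[::3]]).round().astype(int)
                q[:,0]=q[:,0].clip(0,639);q[:,1]=q[:,1].clip(0,479);v.append(g[q[:,1],q[:,0]])
            best.append((np.median(v[1]-v[0]),np.mean(np.clip(v[1]-v[0],-5,60)),x,y))
    return sorted(best,key=lambda t:-t[1])[:4]
for im,p in((img,w),(a['color'][:,:,::-1].copy(),a),(b['color'][:,:,::-1].copy(),b)): print(np.array(score(im,p)))
E
```

```text
time: 8.8
tool_pos: [409.7, 211.3, 458.0]
tcp_rot: [-3.141, 0.001, 1.179]
contact_force: [0.6, -0.2, -4.1]
grip_width: 35.6
finger_force: 30.0
go [-0.22  0.08  0.02] spin 0.000 psi 1.179 t 8.8 tool [409.7 211.3 458. ] w 35.6
go [-0.2   0.11  0.02] spin 0.000 psi 1.179 t 8.8 tool [409.7 211.3 458. ] w 35.6
[[  0.35  -0.9   -0.24 464.39]
 [ -0.94  -0.34  -0.09   3.21]
 [ -0.     0.26  -0.97 459.55]
 [  0.     0.     0.     1.  ]]
dish [ 546.04 -158.53    8.  ] cyl [513.28 134.4    3.  ] balance corners [array([588.  , -98.55]), array([ 332.83, -132.08]), array([278.89,  50.78]), array([549.87,  90.6 ])]
[[  1.5   20.28 492.   -24.  ]
 [  2.    19.88 494.   -22.  ]
 [  2.    19.57 489.   -26.  ]
 [  2.    19.53 495.   -21.  ]]
[[  7.5   17.73 503.   -18.  ]
 [  6.    17.62 504.   -20.  ]
 [  5.    17.57 504.   -19.  ]
 [  4.5   17.13 501.   -19.  ]]
[[  3.    16.38 475.    -5.  ]
 [  3.5   16.3  478.   -10.  ]
 [  3.    15.73 475.     4.  ]
 [  3.    15.7  476.     4.  ]]
```

Run:
```python
from h import *
np.set_printoptions(precision=2,suppress=True)
c=capture('wrist');a=capture('scene');b=capture('side')
o=get_obs();T=np.eye(4);T[:3,:3]=Ro.from_euler('xyz',o['tcp_rot']).as_matrix();T[:3,3]=o['tool_pos']
X=np.linalg.inv(T)@np.array(c['pose'])
T1=np.eye(4);T1[:3,:3]=Ro.from_euler('xyz',[np.pi,0,.351]).as_matrix();T1[:3,3]=[399.3,-21.1,479.7]
w={'pose':T1@X,'intrinsics':c['intrinsics']}
img=cv2.imread('pics/w1.png')
print('w1',atz(w,(345.5,110.5),90))
for n,p in(('s',a),('b',b)):
  for t in tip_of(p,'pan')[:1]+look_for(p,'pan')[:1]: print(n,{k:np.round(v,2) for k,v in t.items()},atz(p,t['centre'],90) if 'centre' in t else '')
A=[cv2.resize(x,(800,int(800*x.shape[0]/x.shape[1])),interpolation=cv2.INTER_LINEAR)[:300] for x in (a['color'][200:275,275:375,::-1],b['color'][225:300,290:390,::-1])]
for im,p,(x0,y0) in ((A[0],a,(275,200)),(A[1],b,(290,225))):
  for r,k in ((65,(0,0,255)),):
    q=np.array([(proj(p,(488+r*np.cos(t),-16+r*np.sin(t),90))-(x0,y0)+.5)*8 for t in np.linspace(0,6.28,60)]).astype(np.int32)
    cv2.polylines(im,[q],1,k,1)
cv2.imwrite('pics/p.png',np.vstack(A))
```

```text
w1 [486.85 -15.74  90.  ]
s {'centre': array([322.6, 238. ]), 'conf': np.float64(0.82)} [496.86  -9.84  90.  ]
s {'rect': array([328.1, 237.5, 117.1, 117.2]), 'conf': np.float64(0.71)} 
b {'centre': array([339.4, 251.7]), 'conf': np.float64(0.65)} [492.19 -15.78  90.  ]
b {'rect': array([377.2, 283.9, 117.2, 103.7]), 'conf': np.float64(0.61)}
```

View pics/p.png

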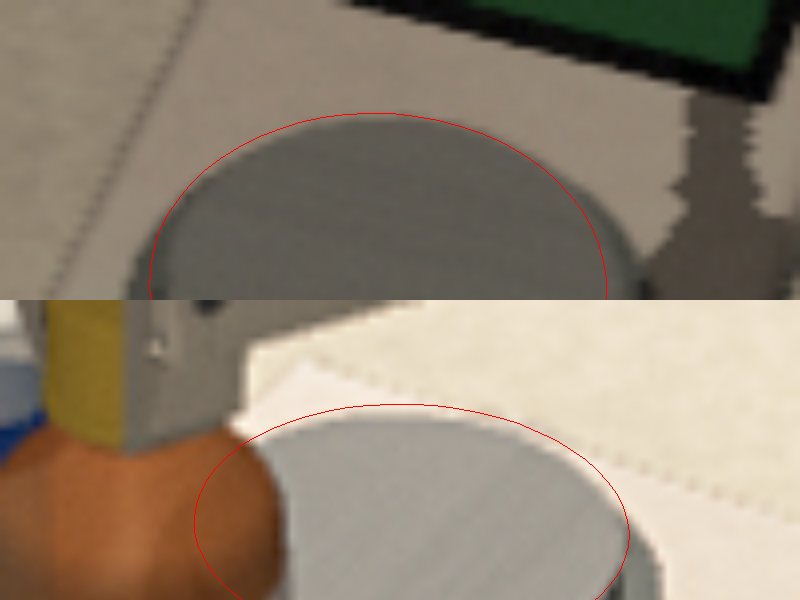

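The fitted circle sits within about 2 mm of the pan rim in both views, so I'm taking the pan centre as (488,−17). Next, carry the bottle round on the robot side of the cylinder.

```bash
python3 -m inch '[[-0.008,0.004,0,-0.06,0],[-0.028,0.013,0,-0.17,0],[-0.055,0.025,0,-0.29,0],[-0.085,0.039,0,-0.41,0],[-0.115,0.053,0,-0.53,0],[-0.145,0.067,0,-0.65,0],[-0.175,0.08,0,-0.77,0],[-0.195,0.09,0,-0.89,0]]'
python3 - <<'E'
from h import *
np.set_printoptions(precision=4,suppress=True)
go(488,-17,297,2.708)
E
```

```text
time: 9.97
tool_pos: [418.5, -2.9, 458.7]
tcp_rot: [-3.141, 0.0, 2.017]
contact_force: [-0.3, -0.5, -4.8]
grip_width: 35.1
finger_force: 30.0
go [-0.0427  0.0566  0.0027] spin -0.691 psi 2.017 t 10.0 tool [418.5  -2.9 458.7] w 35.1
```

```bash
python3 -m inch '[[-0.004,0.006,0,-0.06,0],[-0.013,0.018,0,-0.17,0],[-0.025,0.033,0,-0.29,0],[-0.035,0.046,0,-0.41,0],[-0.041,0.054,0,-0.53,0],[-0.043,0.057,0,-0.62,0],[-0.043,0.057,0,-0.645,0],[-0.043,0.057,0,-0.645,0]]'
python3 -m inch '[[0,0,0.006,0,0],[0,0,0.018,0,0],[0,0,0.032,0,0],[0,0,0.044,0,0],[0,0,0.052,0,0],[0,0,0.056,0,0],[0,0,0.056,0,0],[0,0,0.056,0,0]]'
python3 - <<'E'
from h import *
np.set_printoptions(precision=4,suppress=True)
go(488,-17,225,2.708);print(get_obs()['tau'])
a=capture('scene');b=capture('side');c=capture('wrist')
A=[a['color'][160:310,250:400,::-1],b['color'][180:330,260:410,::-1]]
cv2.imwrite('pics/q.png',cv2.resize(np.hstack(A),(800,400),interpolation=cv2.INTER_CUBIC))
E
```

```text
time: 10.63
tool_pos: [488.6, -15.6, 458.2]
tcp_rot: [-3.141, -0.001, 2.656]
contact_force: [0.0, -0.4, -5.6]
grip_width: 35.3
finger_force: 30.0
time: 11.3
tool_pos: [488.4, -15.7, 403.0]
tcp_rot: [3.142, 0.001, 2.657]
contact_force: [-0.5, 0.8, -5.2]
grip_width: 35.7
finger_force: 30.0
go [-0.0003 -0.0013  0.019 ] spin -0.051 psi 2.657 t 11.3 tool [488.4 -15.7 403. ] w 35.7
[  0.0051 -40.7787 -25.0123  -0.0196   0.0636   0.0108]
```

View pics/q.png

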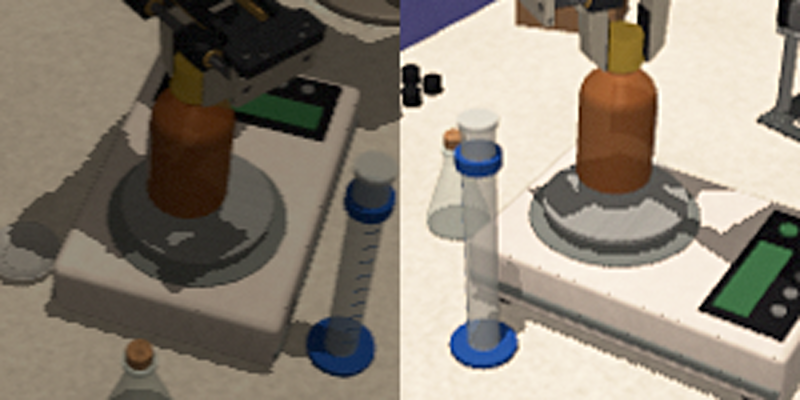

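The bottle hangs upright about 18 mm over the pan and is centred. Lowering it gently.

```bash
python3 -m inch '[[0,0,0.003,-0.02,0],[0,0,0.006,-0.04,0],[0,0,0.009,-0.05,0],[0,0,0.012,-0.05,0],[0,0,0.014,-0.05,0],[0,0,0.0155,-0.05,0],[0,0,0.0165,-0.05,0],[0,0,0.017,-0.05,0]]'
python3 -m inch '[[0,0,0.0005,0,0],[0,0,0.001,0,0],[0,0,0.0015,0,0],[0,0,0.0015,0,0]]'
```

```text
time: 12.12
tool_pos: [488.4, -15.7, 385.7]
tcp_rot: [-3.142, 0.0, 2.707]
contact_force: [0.8, 0.3, -1.8]
grip_width: 34.9
finger_force: 30.0
time: 12.45
tool_pos: [488.7, -15.9, 385.4]
tcp_rot: [3.141, 0.003, 2.707]
contact_force: [0.0, -1.5, 4.6]
grip_width: 35.3
finger_force: 30.0
```

It is standing on the pan: the force changed from −5 to +4.6 N. Opening the gripper.

```bash
python3 -m inch '[[0,0,0,0,0.7],[0,0,0,0,0.7],[0,0,0,0,0.7],[0,0,0,0,0.7],[0,0,0,0,0.7],[0,0,-0.01,0,0.7],[0,0,-0.025,0,0.7],[0,0,-0.045,0,0.7]]'
python3 -m inch '[[0,0,-0.03,0,0.7],[0,0,-0.06,0,0.7],[0,0,-0.09,0,0.7],[0,0,-0.1,0,0.7]]'
python3 - <<'E'
from h import *
np.set_printoptions(precision=4,suppress=True)
a=capture('scene');b=capture('side');c=capture('wrist')
for n in ['bottle_cap','bottle','bottle_barcode','scanner','scanner_window','scanner_grip','stand_saddle','stand','dish']:
    t=[(k,p,tip_of(p,n)[:1]) for k,p in zip('swb',(a,c,b))]
    t=[(k,p,x[0]) for k,p,x in t if x]
    print(n,[(k,round(x['conf'],2),np.round(x['centre'],1)) for k,p,x in t], tri([ray(p,x['centre']) for k,p,x in t if k!='w' ]) if len([1 for k,p,x in t if k!='w'])>1 else '')
save(c,'w4')
go(410,-340,330,0.0)
E
```

```text
time: 13.12
tool_pos: [488.1, -15.7, 428.5]
tcp_rot: [-3.141, -0.003, 2.707]
contact_force: [0.8, -0.1, -1.0]
grip_width: 64.1
finger_force: 0.0
time: 13.45
tool_pos: [488.2, -15.6, 533.6]
tcp_rot: [3.14, 0.007, 2.707]
contact_force: [-0.5, -0.3, 0.8]
grip_width: 64.6
finger_force: 0.0
bottle_cap [('s', 0.97, array([318.2, 192.7])), ('w', 0.82, array([313.3, 230.6])), ('b', 0.9, array([338.8, 205. ]))] (array([497.0227, -20.2381, 219.4255]), [np.float64(6.447675805480512), np.float64(6.447675805480551)])
bottle [('s', 0.91, array([320.3, 233.6])), ('b', 0.82, array([338. , 249.8]))] (array([494.339, -15.657,  96.523]), [np.float64(2.324146040142146), np.float64(2.324146040142236)])
bottle_barcode [('s', 0.86, array([306.2, 217.5])), ('b', 0.64, array([346.2, 230.8]))] (array([495.6526, -50.0432, 133.6637]), [np.float64(3.140460597624304), np.float64(3.14046059762428)])
scanner [('s', 0.98, array([190.9, 171.9])), ('b', 0.81, array([418.4, 194.1]))] (array([ 468.0645, -378.0287,  111.6523]), [np.float64(6.888872245213025), np.float64(6.8888722452130855)])
scanner_window [('b', 0.61, array([403.5, 181.1]))] 
scanner_grip [('s', 0.7, array([191.3, 163.5])), ('b', 0.66, array([421.3, 184.1]))] (array([ 464.7081, -374.5249,  142.3041]), [np.float64(2.7888731180829627), np.float64(2.7888731180830315)])
stand_saddle [('s', 0.76, array([194.6, 176.7])), ('w', 0.35, array([316. , 198.7])), ('b', 0.71, array([418.3, 189.1]))] (array([ 473.3248, -367.6991,  119.6167]), [np.float64(5.28708869320077), np.float64(5.287088693200698)])
stand [('s', 0.85, array([203.5, 207.1])), ('w', 0.97, array([ 80.7, 273.2])), ('b', 0.96, array([414.1, 223. ]))] (array([ 469.6749, -365.3651,   10.1764]), [np.float64(4.531317750184966), np.float64(4.531317750184901)])
dish [('s', 0.56, array([257.7, 255.7])), ('w', 0.79, array([242.8, 262.2]))] 
go [-0.0654 -0.3272  0.0402] spin 2.707 psi 2.707 t 14.9 tool [488.3 -15.7 529.2] w 64.1
```

```bash
python3 -m inch '[[-0.005,-0.01,0,0.12,1],[-0.012,-0.04,0,0.24,1],[-0.018,-0.075,0,0.36,1],[-0.025,-0.11,0,0.48,1],[-0.033,-0.145,0,0.6,1],[-0.04,-0.18,0,0.72,1],[-0.048,-0.215,0.005,0.84,1],[-0.056,-0.25,0.01,0.96,1]]'
python3 - <<'E'
from h import *
np.set_printoptions(precision=4,suppress=True)
go(410,-372,331,0.0)
E
```

```text
time: 15.62
tool_pos: [433.2, -267.6, 519.5]
tcp_rot: [3.141, 0.001, 1.741]
contact_force: [0.6, -0.5, 0.2]
grip_width: 91.8
finger_force: 0.0
go [-0.0989 -0.0405  0.0295] spin 1.741 psi 1.741 t 15.6 tool [ 433.2 -267.6  519.5] w 91.8
```

```bash
python3 -m inch '[[-0.02,-0.008,0.005,0.12,1],[-0.045,-0.018,0.012,0.24,1],[-0.068,-0.028,0.02,0.36,1],[-0.085,-0.035,0.026,0.48,1],[-0.095,-0.039,0.029,0.6,1],[-0.099,-0.04,0.03,0.72,1],[-0.099,-0.04,0.03,0.84,1],[-0.099,-0.04,0.03,0.96,1]]'
python3 -m inch '[[0,0,0,0.12,1],[0,0,0,0.24,1],[0,0,0,0.36,1],[0,0,0,0.48,1],[0,0,0,0.6,1],[0,0,0,0.72,1],[0,0,0,0.78,1],[0,0,0,0.78,1]]'
python3 - <<'E'
from h import *
np.set_printoptions(precision=3,suppress=True)
c=capture('wrist');save(c,'w5');a=capture('scene');b=capture('side')
for n in ['scanner','scanner_window','scanner_grip','stand_saddle','stand']:
    t=[(k,p,tip_of(p,n)[:1]) for k,p in zip('wsb',(c,a,b))]
    t=[(k,p,x[0]) for k,p,x in t if x]
    print(n,[(k,round(x['conf'],2),np.round(x['centre'],1)) for k,p,x in t], tri([ray(p,x['centre']) for k,p,x in t]) if len(t)>1 else '')
for n in ['scanner','stand']:
    t=trace(c,n)
    if t:
        m=t[0]['pixels'].astype(np.uint8);print(n,t[0]['conf'],t[0]['rect'],cv2.minAreaRect(cv2.findNonZero(m)))
go(466,-372,144,0)
E
```

```text
time: 16.28
tool_pos: [411.7, -371.1, 488.8]
tcp_rot: [-3.141, -0.0, 0.78]
contact_force: [0.5, 0.0, -0.3]
grip_width: 92.1
finger_force: 0.0
time: 16.95
tool_pos: [411.9, -370.5, 489.2]
tcp_rot: [3.142, 0.0, 0.005]
contact_force: [-0.8, 0.3, -0.5]
grip_width: 91.6
finger_force: 0.0
scanner [('w', 0.57, array([312.5, 145.3])), ('s', 0.69, array([193.6, 172.2])), ('b', 0.82, array([420.4, 189.5]))] (array([ 467.463, -368.952,  123.89 ]), [np.float64(2.7712267122155927), np.float64(2.2220427135140937), np.float64(3.054849941112027)])
scanner_window [('w', 0.69, array([324.4,  87. ])), ('s', 0.76, array([182.7, 180.6])), ('b', 0.74, array([402.4, 179.6]))] (array([ 517.597, -370.231,  136.966]), [np.float64(6.5428495110396145), np.float64(4.5110725659416255), np.float64(5.967103235908898)])
scanner_grip [('w', 0.94, array([314.7, 151.6])), ('s', 0.7, array([193.5, 163.9])), ('b', 0.93, array([419.8, 185.6]))] (array([ 464.318, -368.031,  141.447]), [np.float64(0.4618084950619173), np.float64(4.196522173318995), np.float64(4.501070407703566)])
stand_saddle [('s', 0.66, array([192.6, 174.1])), ('b', 0.91, array([417.5, 190.3]))] (array([ 473.173, -370.986,  119.427]), [np.float64(0.4374256770747613), np.float64(0.43742567707488866)])
stand [('s', 0.77, array([202.2, 208.2])), ('b', 0.58, array([414. , 225.1]))] (array([ 469.963, -369.995,    1.98 ]), [np.float64(2.8413953065477116), np.float64(2.841395306547832)])
scanner 0.6 [316.2, 144.1, 85.8, 128.6] ((315.97998046875, 144.63999938964844), (71.41779327392578, 125.44075012207031), 8.130102157592773)
go [0.054 0.002 0.186] spin 0.007 psi 0.007 t 17.9 tool [ 411.9 -370.5  489.2] w 91.7
```

View pics/w5.png

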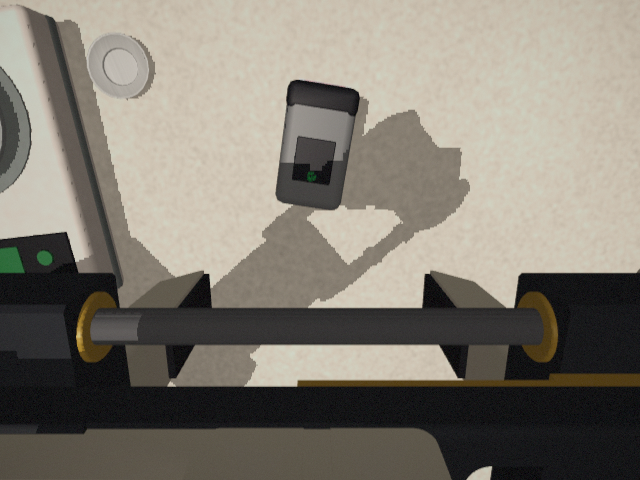

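The scanner head is clear in the wrist view, spanning (277–359, 81–210), with the nose at the top leaning about 8° right, so its yaw is about −0.13.

Run:
```python
from h import *
np.set_printoptions(precision=4,suppress=True)
c=capture('wrist')
m=(trace(c,'scanner')[0]['pixels']).astype(np.uint8)
r=cv2.minAreaRect(cv2.findNonZero(m));print(r)
bx=cv2.boxPoints(r);P=np.array([atz(c,q,158) for q in bx]);print(P)
ctr=P.mean(0)
e=sorted([P[i]-P[(i+1)%4] for i in range(4)],key=lambda v:-np.linalg.norm(v))[0];e=e*np.sign(e[0]);yaw=np.arctan2(e[1],e[0])
M=[atz(c,q,158) for q in ((325.5,85),(308.5,207))];d=M[0]-M[1];print('hand',(M[0]+M[1])/2,np.linalg.norm(d),np.arctan2(d[1],d[0]))
print(ctr,yaw); g=ctr-4*np.array([np.cos(yaw),np.sin(yaw),0]);go(g[0],g[1],144,yaw)
```

```text
((315.7699890136719, 145.1099853515625), (73.68051147460938, 128.41058349609375), 8.130102157592773)
[[ 423.7351 -332.7881  158.    ]
 [ 519.28   -348.3874  158.    ]
 [ 512.429  -402.6785  158.    ]
 [ 415.6375 -391.5428  158.    ]]
hand [ 467.2684 -369.7391  158.    ] 93.21568286747349 -0.13388835996447976
[ 467.7704 -368.8492  158.    ] -0.11454442757243694
go [ 0.0519 -0.0018  0.1862] spin 0.122 psi 0.007 t 18.1 tool [ 411.9 -370.5  489.2] w 91.7
```

```bash
python3 -m inch '[[0.012,0,0.01,0.1,1],[0.032,-0.001,0.03,0.135,1],[0.046,-0.001,0.06,0.135,1],[0.0515,-0.001,0.09,0.135,1],[0.0515,-0.001,0.11,0.135,1],[0.0515,-0.001,0.12,0.135,1],[0.0515,-0.001,0.12,0.135,1],[0.0515,-0.001,0.12,0.135,1]]'
python3 - <<'E'
from h import *
np.set_printoptions(precision=4,suppress=True)
c=capture('wrist')
for n,z in(('scanner_grip',144),('scanner_window',138)):
  for t in tip_of(c,n)[:1]: print(n,t,atz(c,t['centre'],z))
t=trace(c,'scanner')
if t:
  r=cv2.minAreaRect(cv2.findNonZero(t[0]['pixels'].astype(np.uint8)));print(r,[atz(c,q,158) for q in cv2.boxPoints(r)])
go(463.4,-368.8,144,-0.13)
E
```

```text
time: 18.72
tool_pos: [463.4, -369.4, 369.9]
tcp_rot: [3.141, -0.0, -0.128]
contact_force: [0.3, -0.5, 0.0]
grip_width: 91.7
finger_force: 0.0
scanner_grip {'centre': [315.8, 257.9], 'conf': 0.62} [ 464.5246 -368.6256  144.    ]
scanner_window {'centre': [317.4, 165.1], 'conf': 0.64} [ 514.0642 -375.8637  138.    ]
((317.0, 233.5), (149.0, 110.0), 90.0) [array([ 522.0305, -349.9389,  158.    ]), array([ 515.2854, -402.4632,  158.    ]), array([ 437.4974, -395.3077,  158.    ]), array([ 444.9712, -337.265 ,  158.    ])]
go [-0.0003 -0.0008  0.0681] spin 0.002 psi -0.128 t 18.9 tool [ 463.4 -369.4  371.1] w 92.2
```

```bash
python3 -m inch '[[0,-0.001,0.015,0,1],[0,-0.001,0.035,0,1],[0,-0.001,0.053,0,1],[0,-0.001,0.063,0,1],[0,-0.001,0.067,0,1],[0,-0.001,0.067,0,0.3],[0,-0.001,0.067,0,0],[0,-0.001,0.067,0,0]]'
python3 -m inch '[[0,0,0,0,0],[0,0,0,0,0],[0,0,0,0,0],[0,0,0,0,0]]'
python3 -c "from h import *;print(get_obs()['finger_force'])"
```

```text
time: 19.58
tool_pos: [463.8, -368.5, 303.5]
tcp_rot: [3.14, -0.002, -0.128]
contact_force: [-0.3, -0.2, 0.1]
grip_width: 76.2
finger_force: 0.0
time: 19.92
tool_pos: [463.6, -368.2, 302.7]
tcp_rot: [3.141, -0.001, -0.128]
contact_force: [-0.4, 0.4, 2.1]
grip_width: 53.9
finger_force: 29.9
29.877929985523224
```

```bash
python3 -m inch '[[0,0,-0.003,0,0],[0,0,-0.01,0,0],[0,0,-0.022,0,0],[0,0,-0.04,0,0],[0,0,-0.062,0,0],[0,0,-0.088,0,0],[0,0,-0.112,0,0],[0,0,-0.13,0,0]]'
python3 -m inch '[[0.0,-0.006,-0.003,-0.05,0],[0.001,-0.02,-0.003,-0.13,0],[0.002,-0.038,-0.003,-0.24,0],[0.003,-0.06,-0.003,-0.36,0],[0.004,-0.08,-0.003,-0.48,0],[0.005,-0.1,-0.003,-0.6,0],[0.006,-0.12,-0.003,-0.72,0],[0.006,-0.133,-0.003,-0.84,0]]'
python3 -m inch '[[0,0,0,-0.12,0],[0,0,0,-0.24,0],[0,0,0,-0.36,0],[0,0,0,-0.48,0],[0,0,0,-0.6,0],[0,0,0,-0.72,0],[0,0,0,-0.82,0],[0,0,0,-0.859,0]]'
python3 - <<'E'
from h import *
np.set_printoptions(precision=4,suppress=True)
go(488,-230,141.7,1.571);go(488,-173.5,141.7,1.571)
print(get_obs()['contact_force'])
E
```

```text
time: 20.58
tool_pos: [463.5, -368.0, 434.9]
tcp_rot: [3.14, -0.002, -0.128]
contact_force: [0.6, -0.2, -2.7]
grip_width: 54.1
finger_force: 29.9
time: 21.25
tool_pos: [486.5, -235.2, 435.7]
tcp_rot: [-3.141, -0.0, 0.719]
contact_force: [-0.3, 0.0, -2.0]
grip_width: 53.9
finger_force: 29.9
time: 21.92
tool_pos: [486.3, -236.9, 435.6]
tcp_rot: [-3.142, 0.0, 1.576]
contact_force: [0.0, -0.2, -1.7]
grip_width: 54.3
finger_force: 29.9
go [0.0069 0.0018 0.1349] spin 0.005 psi 1.576 t 21.9 tool [ 486.3 -236.9  435.6] w 54.3
go [0.0634 0.0021 0.1349] spin 0.005 psi 1.576 t 21.9 tool [ 486.3 -236.9  435.6] w 54.3
[ 0.0377 -0.232  -1.6714]
```

Lower to reading height here, then check the picture before moving in.

```bash
python3 -m inch '[[0,0,0.01,0,0],[0,0,0.03,0,0],[0,0.001,0.055,0,0],[0.001,0.001,0.08,0,0],[0.002,0.002,0.105,0,0],[0.003,0.002,0.123,0,0],[0.003,0.002,0.133,0,0],[0.003,0.002,0.135,0,0]]'
python3 - <<'E'
from h import *
np.set_printoptions(precision=3,suppress=True)
a=capture('scene');b=capture('side');c=capture('wrist')
for n in ['bottle_barcode','bottle','bottle_cap','scanner_window','scanner','scanner_grip']:
    t=[(k,p,tip_of(p,n)[:1]) for k,p in zip('swb',(a,c,b))]
    t=[(k,p,x[0]) for k,p,x in t if x]
    print(n,[(k,round(x['conf'],2),np.round(x['centre'],1)) for k,p,x in t], tri([ray(p,x['centre']) for k,p,x in t]) if len(t)>1 else '')
go(488,-173.5,141.7,1.571)
A=a['color'][130:290,200:360,::-1]
cv2.imwrite('pics/s.png',np.hstack([cv2.resize(A,(400,400),interpolation=cv2.INTER_CUBIC),cv2.resize(c['color'][:,:,::-1],(400,400))]))
E
```

```text
time: 22.58
tool_pos: [487.9, -233.7, 298.0]
tcp_rot: [-3.138, -0.002, 1.57]
contact_force: [1.0, 0.3, -1.5]
grip_width: 53.6
finger_force: 29.9
bottle_barcode [('s', 0.59, array([303.5, 215.7])), ('b', 0.92, array([347.2, 227.9]))] (array([497.209, -55.984, 138.314]), [np.float64(3.0331751779083485), np.float64(3.0331751779083773)])
bottle [('s', 0.89, array([322.6, 236.8])), ('b', 0.85, array([339.4, 249.4]))] (array([494.021, -13.232,  94.411]), [np.float64(3.681705313988616), np.float64(3.6817053139884734)])
bottle_cap [('s', 0.68, array([319.2, 194. ])), ('b', 0.77, array([339.1, 202.8]))] (array([498.64 , -19.056, 222.134]), [np.float64(2.833862852787556), np.float64(2.833862852787504)])
scanner_window [('s', 0.7, array([256.5, 198.2])), ('w', 0.97, array([318.9, 179.4])), ('b', 0.97, array([374.6, 209.8]))] (array([ 492.628, -179.672,  135.011]), [np.float64(2.3173462039522748), np.float64(3.9781222897396136), np.float64(5.850212430486681)])
scanner [('s', 0.93, array([239.6, 195.3])), ('w', 0.62, array([314.3, 278.4])), ('b', 0.62, array([384.7, 206.5]))] (array([ 490.881, -225.027,  124.766]), [np.float64(1.9017825092206788), np.float64(2.797467872015289), np.float64(3.6648919543375653)])
scanner_grip [('s', 0.84, array([234.9, 187. ])), ('w', 0.76, array([318.6, 313.3])), ('b', 0.68, array([386.2, 196.4]))] (array([ 493.25 , -230.874,  150.809]), [np.float64(3.3994586126238175), np.float64(3.821210648684139), np.float64(2.8870022133587434)])
go [ 0.06  -0.    -0.001] spin 0.000 psi 1.571 t 23.6 tool [ 488.4 -234.   300.2] w 53.7
```

View pics/s.png

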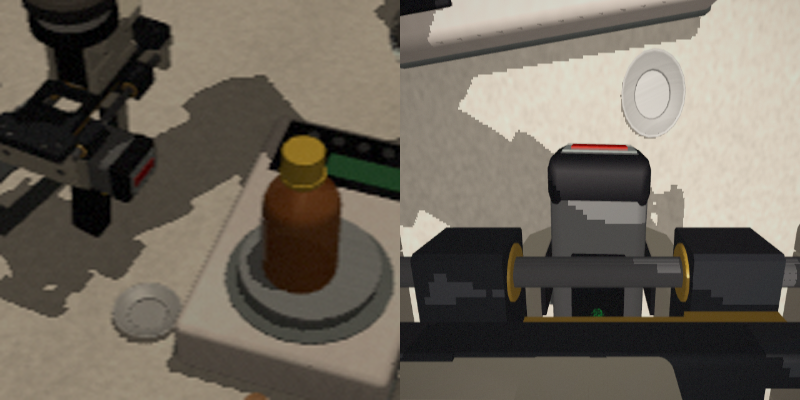

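The scene view shows the scanner level, with its nose aimed at the bottle and its handle clear of the dish and balance. Moving in and holding.

```bash
python3 -m inch '[[0.004,0,0,0,0],[0.012,0,0,0,0],[0.024,0,0,0,0],[0.037,0,0,0,0],[0.048,0,0,0,0],[0.055,0,0,0,0],[0.059,0,-0.0005,0,0],[0.06,0,-0.0005,0,0]]'
for i in 1 2 3 4; do python3 -m inch '[[0,0,0,0,0],[0,0,0,0,0],[0,0,0,0,0],[0,0,0,0,0],[0,0,0,0,0],[0,0,0,0,0],[0,0,0,0,0],[0,0,0,0,0]]' | head -2; done
python3 - <<'E'
from h import *
np.set_printoptions(precision=3,suppress=True)
a=capture('scene');b=capture('side');c=capture('wrist')
for n in ['bottle_barcode','bottle','scanner_window','scanner','scanner_grip']:
    t=[(k,p,tip_of(p,n)[:1]) for k,p in zip('swb',(a,c,b))]
    t=[(k,p,x[0]) for k,p,x in t if x]
    print(n,[(k,round(x['conf'],2),np.round(x['centre'],1)) for k,p,x in t], tri([ray(p,x['centre']) for k,p,x in t if k!='w']) if len(t)>1 else '')
go(488,-173.5,141.7,1.571);o=get_obs();print(o['finger_force'],o['dq'])
save(c,'w6')
cv2.imwrite('pics/t.png',np.hstack([cv2.resize(p,(400,400),interpolation=cv2.INTER_CUBIC) for p in (a['color'][150:270,220:340,::-1],b['color'][160:280,290:410,::-1])]))
E
```

```text
time: 24.3
tool_pos: [488.5, -173.0, 300.9]
tcp_rot: [3.141, 0.0, 1.573]
contact_force: [0.5, 0.3, -2.4]
grip_width: 54.0
finger_force: 29.9
time: 24.97
tool_pos: [488.4, -174.1, 300.7]
time: 25.63
tool_pos: [488.4, -174.0, 300.7]
time: 26.3
tool_pos: [488.4, -174.0, 300.7]
time: 26.97
tool_pos: [488.4, -174.0, 300.7]
bottle_barcode [('s', 0.58, array([303.4, 216.2])), ('b', 0.7, array([348. , 232.8]))] (array([492.504, -57.097, 127.967]), [np.float64(5.907508192243114), np.float64(5.907508192242993)])
bottle [('s', 0.97, array([318.8, 236.3])), ('b', 0.85, array([341.2, 250.5]))] (array([493.052, -22.081,  88.244]), [np.float64(1.8994821039171987), np.float64(1.8994821039173733)])
scanner_window [('s', 0.83, array([278.7, 207.1])), ('w', 0.73, array([321.4, 179. ])), ('b', 0.55, array([362.3, 221.2]))] (array([ 493.257, -119.549,  130.536]), [np.float64(4.995646135781267), np.float64(4.995646135781316)])
scanner [('s', 0.85, array([260.4, 204.8])), ('b', 0.8, array([377.7, 216.7]))] (array([ 486.543, -175.27 ,  115.228]), [np.float64(1.5142611300754003), np.float64(1.5142611300754323)])
scanner_grip [('s', 0.77, array([257.5, 197.3])), ('w', 0.97, array([316.1, 311.4])), ('b', 0.62, array([374.6, 207.8]))] (array([ 494.595, -174.15 ,  142.404]), [np.float64(2.249072681272935), np.float64(2.2490726812729527)])
go [ 0.001 -0.     0.   ] spin 0.000 psi 1.571 t 27.9 tool [ 488.4 -174.   300.7] w 54.3
29.887840747833252 [-0.001  0.    -0.002  0.001 -0.001 -0.   ]
```

View pics/t.png

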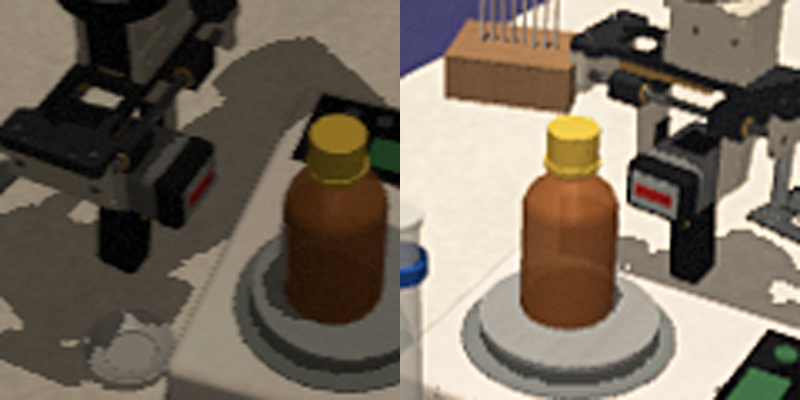

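The scanner is square to the bottle, with the window about 65–70 mm from the label and held still for over 2.5 s. Backing off and rising a little lets the wrist camera check which way the label faces.

```bash
python3 -m inch '[[-0.005,0,0,0,0],[-0.017,0,0,0,0],[-0.028,0,-0.005,0,0],[-0.03,0,-0.02,0,0],[-0.03,0,-0.045,0,0],[-0.03,0,-0.075,0,0],[-0.03,0,-0.105,0,0],[-0.03,0,-0.135,0,0]]' | head -2
python3 -m inch '[[0,0,-0.03,0,0],[0,0,-0.06,0,0],[0,0,-0.085,0,0],[0,0,-0.1,0,0],[0,0,-0.105,0,0],[0,0,-0.105,0,0],[0,0,-0.105,0,0]]' | head -2
python3 - <<'E'
from h import *
np.set_printoptions(precision=1,suppress=True)
c=capture('wrist');h=cv2.cvtColor(c['color'],cv2.COLOR_RGB2HSV)
print(tip_of(c,'bottle_barcode')[:1],tip_of(c,'bottle_cap')[:1],proj(c,(488.5,-16,235)))
for z in (146,136,126,118):
  s=''
  for d in range(-90,91,10):
    t=np.radians(d-90);q=proj(c,(488.5+35.5*np.cos(t),-16+35.5*np.sin(t),z)).round().astype(int)
    s+=' %d/%d'%(h[q[1],q[0],1],h[q[1],q[0],2]) if 0<=q[1]<480 and 0<=q[0]<640 else ' --'
  print(z,s)
print(proj(c,(488.5,-51.5,136)))
E
```

```text
time: 28.53
tool_pos: [488.1, -205.2, 437.5]
time: 29.12
tool_pos: [488.3, -204.6, 539.8]
[] [] [316.5 -68.2]
146  -- -- -- 8/194 8/195 19/174 44/92 26/20 43/60 45/91 41/93 41/111 63/114 200/69 213/72 226/79 -- -- --
136  -- -- 9/193 8/194 10/198 9/112 35/94 78/23 38/20 27/57 38/93 44/93 37/116 61/113 140/82 199/73 234/87 -- --
126  -- -- 10/195 9/194 8/198 5/101 62/90 43/59 85/12 36/57 40/90 28/37 42/91 46/95 43/118 192/69 209/78 -- --
118  -- 9/193 9/194 9/194 10/198 8/156 124/80 44/93 30/67 39/59 48/91 24/21 39/92 42/85 39/92 62/111 205/71 216/92 --
[316.6  32.4]
```

Run:
```python
from h import *
np.set_printoptions(precision=1,suppress=True)
c=capture('wrist');h=cv2.cvtColor(c['color'],cv2.COLOR_RGB2HSV);np.save('w7.npy',c['color'])
print(c['pose'],get_obs()['tcp_rot'])
for r in range(0,64,4):
  print(r,''.join('A' if h[r,x,1]>120 and h[r,x,2]>50 else 'k' if h[r,x,2]<65 else 'c' if h[r,x,1]>22 else '.' for x in range(256,376,2)))
for z in (90,119.9,148,174):
  print(z,[proj(c,(488.5+34*np.cos(t),-16+34*np.sin(t),z)) for t in (np.pi,-np.pi/2,0)])
```

```text
[[   1.     0.    -0.   488.9]
 [   0.    -1.    -0.3 -134.9]
 [  -0.     0.3   -1.   519.9]
 [   0.     0.     0.     1. ]] [-3.1 -0.   1.6]
0 ...............cAAAAAAAAAAAAAAAAAAAAAAAAAAAAAAAAAAAAAA......
4 ................AAAAAAAAAAAAAAAAAAAAAAAAAAAAAAAAAAAAA.......
8 ................cAAAAAAAAAAAAAAAAAAAAAAAAAAAAAAAAAAAc.......
12 .................AccAAAAAAAAAAAAAAAAAAAAAAAAAAAAAAAA........
16 .................cccccAAAAAAAAAAAAAAAAAAAAAAAAAAccA.........
20 ..................AcccccAAAAAAAAAAAAAAAAAAAAAAcccAc.........
24 ...................cccccccccAAAAAAAAAAAAAccccccccc..........
28 ....................cccckccccccccccccccccccccccc............
32 .....................ccckcckkcccccccccckckkkccA.............
36 .......................cccckkcckckckkkckccccc...............
40 ..........................cAccccccccccccAcc.................
44 ..............................cccAAcccc.....................
48 ............................................................
52 ............................................................
56 ............................................................
60 ............................................................
90 [array([282.4,   4.5]), array([317.1,  42.4]), array([351.9,   4.5])]
119.9 [array([279.6,  -5.7]), array([317.1,  35.5]), array([354.7,  -5.7])]
148 [array([276.5, -16.9]), array([317.1,  27.8]), array([357.8, -16.9])]
174 [array([273.1, -29.1]), array([317.1,  19.6]), array([361.1, -29.1])]
```

The label faces the scanner to within about 0.06 rad, but the barcode looks 3–6 mm to +x of the first reading line. That is inside tolerance, but there is time for a second, better-centred read with a 4 mm shift.

```bash
python3 -m inch '[[-0.01,0.001,0.01,0,0],[-0.01,0.002,0.035,0,0],[-0.01,0.003,0.07,0,0],[-0.01,0.004,0.105,0,0],[-0.01,0.004,0.14,0,0],[-0.01,0.004,0.175,0,0],[-0.01,0.004,0.205,0,0],[-0.01,0.004,0.225,0,0]]' | head -2
python3 -m inch '[[0,0,0.01,0,0],[0.005,0,0.014,0,0],[0.013,0,0.0145,0,0],[0.022,0,0.0145,0,0],[0.03,0,0.0145,0,0],[0.035,0,0.0145,0,0],[0.037,0,0.0145,0,0],[0.037,0,0.0145,0,0]]' | head -3
for i in 1 2 3 4; do python3 -m inch '[[0,0,0,0,0],[0,0,0,0,0],[0,0,0,0,0],[0,0,0,0,0],[0,0,0,0,0],[0,0,0,0,0],[0,0,0,0,0],[0,0,0,0,0]]' | head -3; done
```

```text
time: 29.98
tool_pos: [491.3, -214.0, 311.4]
time: 30.65
tool_pos: [492.5, -176.3, 302.0]
tcp_rot: [3.14, 0.001, 1.572]
time: 31.32
tool_pos: [492.4, -177.1, 301.2]
tcp_rot: [-3.142, 0.0, 1.571]
time: 31.98
tool_pos: [492.4, -177.0, 301.2]
tcp_rot: [3.142, 0.0, 1.571]
time: 32.65
tool_pos: [492.4, -177.0, 301.2]
tcp_rot: [3.142, 0.0, 1.571]
time: 33.32
tool_pos: [492.4, -177.0, 301.2]
tcp_rot: [3.142, 0.0, 1.571]
```

```bash
python3 -m inch '[[-0.006,0,0,0,0],[-0.02,0,-0.003,0,0],[-0.04,0,-0.015,0,0],[-0.055,0,-0.035,0,0],[-0.06,0,-0.065,0,0],[-0.06,0,-0.095,0,0],[-0.06,0,-0.12,0,0],[-0.06,0,-0.134,0,0]]' | head -2
python3 -m inch '[[0,0,0,0.06,0],[0,0,0,0.17,0],[0,0,0,0.29,0],[0,0,0,0.41,0],[0,0,0,0.53,0],[0,0,0,0.65,0],[0,0,0,0.77,0],[0,0,0,0.89,0]]' | head -3
python3 -c "
from h import *
np.set_printoptions(precision=4,suppress=True);go(463.6,-368.2,276,-0.128)"
```

```text
time: 33.98
tool_pos: [492.3, -238.5, 438.9]
time: 34.65
tool_pos: [492.2, -238.3, 435.5]
tcp_rot: [3.141, 0.0, 0.675]
go [-0.1035  0.0836  0.0006] spin 0.803 psi 0.675 t 34.6 tool [ 492.2 -238.3  435.5] w 53.8
```

```bash
python3 -m inch '[[-0.006,0.005,0,0.12,0],[-0.02,0.016,0,0.24,0],[-0.04,0.032,0,0.36,0],[-0.062,0.05,0,0.48,0],[-0.082,0.066,0,0.6,0],[-0.096,0.077,0,0.72,0],[-0.102,0.083,0,0.8,0],[-0.1035,0.0836,0,0.804,0]]' | head -3
python3 -m inch '[[0,0,0,0,0],[0,0,0,0,0],[0,0,0,0,0]]' | head -3
python3 -c "
from h import *
np.set_printoptions(precision=4,suppress=True);go(463.6,-368.2,143.7,-0.128)"
```

```text
time: 35.32
tool_pos: [463.6, -370.1, 435.0]
tcp_rot: [3.141, 0.0, -0.129]
time: 35.57
tool_pos: [464.7, -366.6, 435.4]
tcp_rot: [-3.142, -0.0, -0.12]
go [-0.001   0.0017  0.1327] spin 0.008 psi -0.120 t 35.6 tool [ 464.7 -366.6  435.4] w 54.1
```

```bash
python3 -m inch '[[-0.001,0.0015,0.004,0.008,0],[-0.001,0.0015,0.015,0.008,0],[-0.001,0.0015,0.03,0.008,0],[-0.001,0.0015,0.05,0.008,0],[-0.001,0.0015,0.07,0.008,0],[-0.001,0.0015,0.088,0.008,0],[-0.001,0.0015,0.1,0.008,0],[-0.001,0.0015,0.103,0.008,0]]'
python3 -m inch '[[0,0,0,0,0],[0,0,0,0,0]]'
python3 -c "
from h import *
np.set_printoptions(precision=4,suppress=True);go(463.6,-368.2,143.7,-0.128)"
```

```text
time: 36.23
tool_pos: [463.2, -367.6, 329.7]
tcp_rot: [-3.139, 0.004, -0.129]
contact_force: [-0.1, 0.9, -2.1]
grip_width: 54.0
finger_force: 29.9
time: 36.4
tool_pos: [463.8, -368.4, 333.0]
tcp_rot: [3.141, -0.001, -0.13]
contact_force: [-0.2, 0.6, -1.9]
grip_width: 53.4
finger_force: 29.9
go [-0.0002 -0.0002  0.0303] spin -0.002 psi -0.130 t 36.4 tool [ 463.8 -368.4  333. ] w 53.4
```

No contact on the way in. Lowering the last 30 mm slowly.

```bash
python3 -m inch '[[0,0,0.004,0,0],[0,0,0.009,0,0],[0,0,0.014,0,0],[0,0,0.019,0,0],[0,0,0.023,0,0],[0,0,0.026,0,0],[0,0,0.028,0,0],[0,0,0.029,0,0]]'
python3 -m inch '[[0,0,0.0004,0,0],[0,0,0.0008,0,0],[0,0,0.0012,0,0],[0,0,0.0012,0,0]]'
```

```text
time: 37.07
tool_pos: [463.5, -368.5, 302.8]
tcp_rot: [-3.141, 0.0, -0.131]
contact_force: [0.4, 0.2, -2.2]
grip_width: 54.1
finger_force: 29.9
time: 37.4
tool_pos: [463.5, -368.5, 302.7]
tcp_rot: [3.141, -0.0, -0.131]
contact_force: [-1.3, 1.1, 2.7]
grip_width: 53.8
finger_force: 29.9
```

Seated (+2.7 N at the original height). Releasing and withdrawing.

```bash
python3 -m inch '[[0,0,0,0,1],[0,0,0,0,1],[0,0,0,0,1],[0,0,0,0,1],[0,0,0,0,1],[0,0,0,0,1],[0,0,0,0,1],[0,0,0,0,1]]'
python3 -m inch '[[0,0,-0.01,0,1],[0,0,-0.03,0,1],[0,0,-0.06,0,1],[-0.01,0,-0.095,0,1],[-0.03,0,-0.13,0,1],[-0.045,0,-0.16,0,1],[-0.052,0,-0.18,0,1],[-0.052,0,-0.186,0,1]]'
python3 -m inch '[[0,0,0,0,1],[0,0,0,0,1],[0,0,0,0,1]]'
python3 - <<'E'
from h import *
np.set_printoptions(precision=3,suppress=True)
c=capture('wrist');a=capture('scene');b=capture('side')
r=cv2.minAreaRect(cv2.findNonZero(trace(c,'scanner')[0]['pixels'].astype(np.uint8)));P=np.array([atz(c,q,158) for q in cv2.boxPoints(r)]);print(r,P.mean(0))
for n in ['bottle_cap','bottle','scanner','stand_saddle','scanner_window','cylinder','flask','other_bottle']:
    t=[(p,tip_of(p,n)[:1]) for p in (a,b)];t=[(p,x[0]['centre']) for p,x in t if x]
    print(n,np.array([x for _,x in t]),tri([ray(p,x) for p,x in t]) if len(t)>1 else '')
print(get_obs()['contact_force'])
E
```

```text
time: 38.07
tool_pos: [463.5, -368.6, 302.0]
tcp_rot: [3.141, -0.0, -0.131]
contact_force: [-0.1, 0.8, -0.1]
grip_width: 91.5
finger_force: 0.0
time: 38.73
tool_pos: [410.7, -361.4, 493.3]
tcp_rot: [3.136, -0.006, -0.132]
contact_force: [0.3, 0.1, 0.8]
grip_width: 91.8
finger_force: 0.0
time: 38.98
tool_pos: [412.3, -361.7, 486.1]
tcp_rot: [-3.139, 0.002, -0.13]
contact_force: [0.5, 0.5, -0.6]
grip_width: 91.6
finger_force: 0.0
((316.87054443359375, 144.0479736328125), (72.28394317626953, 127.39402770996094), 1.4688007831573486) [ 467.941 -367.845  158.   ]
bottle_cap [[320.8 191.5]
 [339.6 201.2]] (array([496.016, -16.844, 227.988]), [np.float64(2.752697586562441), np.float64(2.7526975865624475)])
bottle [[319.  236.3]
 [339.2 251.4]] (array([494.824, -19.452,  88.17 ]), [np.float64(0.5307953634182315), np.float64(0.5307953634181503)])
scanner [[195.1 171.9]
 [418.9 192.7]] (array([ 465.107, -368.263,  117.793]), [np.float64(3.1421487677614626), np.float64(3.142148767761454)])
stand_saddle [[196.1 174.7]
 [421.1 191.9]] (array([ 463.498, -370.121,  114.629]), [np.float64(3.227245499564418), np.float64(3.227245499564315)])
scanner_window [[180.7 177.7]
 [402.3 182.8]] (array([ 517.147, -367.22 ,  136.783]), [np.float64(7.036372289783664), np.float64(7.036372289783715)])
cylinder [[376.5 294.3]
 [292.4 313.1]] (array([515.233, 137.725, -12.905]), [np.float64(2.459044471196154), np.float64(2.4590444711961523)])
flask [[301.  316. ]
 [281.2 260.9]] (array([655.86 ,  14.136,   5.981]), [np.float64(0.539108859464941), np.float64(0.5391088594650487)])
other_bottle [[473.2 304.1]
 [247.9 381. ]] (array([450.854, 346.461,  -4.041]), [np.float64(2.1258514682080913), np.float64(2.1258514682082197)])
[ 0.144  0.448 -0.189]
```

The scanner is back within 1 mm of where it hung (467.9,−367.8 against 467.8,−368.8), the bottle stands on the pan, and the cylinder, flask and black-capped bottle are within measurement error of where they started.

```bash
python3 -c "from plant import *;print(close_job())"
```

```text
the job is handed in; nothing more can be done
None
```

The job is handed in, with no verdict returned: the bottle stands on the pan, its barcode side was scanned twice (over 2 s each, about 7 cm away), and the scanner hangs back in its stand within about 1 mm of where it started.

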